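# Set the soldering hearth to its mark

## Robot

A 6-joint arm with a two-finger parallel gripper is mounted at the origin on the work surface. World frame = base frame: x ahead of the robot, y to its left, z up, the work surface at z = 0. Lengths are in mm, angles in degrees, forces in N, time in s.
With the tool pointing down it reaches from about 350 to 850 mm from the base axis. Payload 8.1 kg.
Tool frame: the origin (TCP) lies midway between the tips of the shut fingers; the grasp point (between the pads) lies 19 mm behind it (r.pinch_z is the distance from the TCP to the grasp point, in mm); z points along the fingers, y is the line along which they close (so a half turn about z gives the same grasp; the last joint's range is limited). The gripper opens to 85 mm and grips with 20 to 120 N. Pads are 22 mm wide; open, the fingers measure 114 mm over their backs; the gripper's body (76 mm by 85 mm) begins 54 mm behind the grasp point. The pads swing forward as they close: fully open they stand 13 mm farther back than shut.
Start: joints at [66.154, 7.471, 85.268, -0, 87.261, -4.893], TCP at [194.858, 567.482, 231.292] pointing down, gripper open.
Joint ranges: [-169.43, 169.43], [-51.17, 129.36], [1.28, 143.12], [-76.62, 256.62], [0, 156.53], [-152.29, 152.29]. Speed limits (degrees/s): [136.94, 136.94, 159.86, 180, 180, 180].

## Interface

Orientations are given as [roll, pitch, yaw] about the fixed x, y, z axes, in that order (R = Rz(yaw) Ry(pitch) Rx(roll)).
In Python, from bench import r gives the robot as it stands.
- The arm moves only by the shell command python3 -m jog 'ROWS' [OPENING] [FORCE]. ROWS is JSON, one flat list of numbers, 6 for each row, row after row: the shift along the tool's x, y, z in m, then the turn, a rotation vector about the tool's x, y, z in rad. A call has 1 to 8 rows; each row is the pose to reach, as a shift and turn from the pose commanded when the call began, along the tool's axes at that moment; what a row does not reach only later rows make up. A row lasts 1/8 s, in which the tool goes at most 62.5 mm and 10.7 degrees, less where a joint would pass 70% of its speed; a pose out of reach is approached as far as the arm can. A call with a gripper value outside its range is refused whole. OPENING is the opening, from -1 (shut) to 1 (fully open), set as the call begins (- or left out, the last holds). The fingers move at their own pace and stop on an object; FORCE is the grip in N (left out, the last holds). Time passes only in rows, so rows that repeat a pose let the fingers close. It gives the time, the measured TCP pose, the force, the opening and the grip force at its end, in the units of the state.
- r.sense(): the state, without advancing time (a new reading comes with each control period).
- r.snapshot(name): name is "scene" or "top" or "wrist"; returns a dict with "pixels" (384x512x3 uint8, red, green, blue), "range_z" (384x512 float32, mm along the optical axis (not along the pixel's ray), 0 where there is no reading), "K" (3x3 intrinsics, pixels), "rvec" (rotation vector, rad) and "tvec" (3), from world to camera coordinates, as OpenCV has them. Camera axes: x right, y down, z forward; pixel columns grow to the right and rows downward; lengths in mm; the calibration is good to about 2 mm. A picture is of the moment at which its call begins.
- r.hand_in(): hands the job in; it is judged then, once.
Trained networks look in a picture, given as the dict that the camera call returned (one of the last four; its "shot" number tells which), for a name from the list of things; names that differ only in an ending like _2 or _b are one class to them, and where a whole thing is asked for, a point or a joint stands for the part that bears it (a point fixed in the world has none). Each returns a list of dicts, best first, with "score" (0 to 1); they miss things now and then, are a little off and sometimes report something else, mostly with a low value. They report only what shows in the picture. A call takes as long as a camera call. They do not tell look-alikes from the thing itself.
- r.look_for(picture, target): "bbox" ([left, top, right, bottom] in pixels, round what is visible of it).
- r.outline_of(picture, target): "region" (384x512 bool, what is visible of it) and "bbox" ([left, top, right, bottom] in pixels, round what is visible of it).
The state is a dict: "time": time; "joint_pos": joint angles; "qd": joint speeds; "joint_efforts": joint torques, N m; "tool_pos": TCP position; "tcp_rot": TCP orientation; "ft_force": force on the tool from outside, world axes, zero at the start; "wrist_torque": the same for the moment, N m; "finger_gap": finger opening in mm; "grip_force": force on a finger pad.
Only numpy, scipy, OpenCV 4.12 (cv2) and the standard library are available. Lean on these libraries where they do the work, as an engineer would, in place of code of your own. Each camera call takes 0.05 s, during which the arm holds its last target. There are 200 camera calls.

## Task

Get the soldering hearth ready: swing the red-knobbed clamp lever fully open, push the tray carriage along its rail until its black pointer stands at the red mark (not the blue one), and swing the lever fully shut again. Then tip the firebrick that stands on edge in the tray over onto its back, so that it lies flat inside the tray with its hollowed face up. Leave the mug, the jar, the can and the torch as they are.

Things in the scene. Friction and masses are not known exactly. Their poses are not given: they have to be found in the camera images.
- station: Grey base plate with aluminium rails, fixed to the bench, 205 (x) x 500 (y) x 12 mm. Origin on the bench under the middle of the rail; its y axis runs along the rail, its -x side faces the robot. The plate spans x -90 to +115 mm, two rails on it rise to 32 mm. Its place and yaw vary.
- carriage (a joint): Steel tray carriage on the rail. Value: position along the station's +y (m), 0 at the middle of the rail, travel -0.15 to +0.15; it always starts at 0. Needs about 7 N to push when unclamped, stays where it is left, and is held by the clamp while the lever is shut (below about 0.4 rad).
- tray (a point): Centre of the tray's inner floor, 40 mm above the bench; moves with the carriage. Open tray, 152 (x) x 134 (y) mm outside, walls 5 mm: near and far walls rise 11 mm above the floor; the end plates (across the rail, centred at y = +-64.5 mm, 100 mm wide) rise 39 mm above it: push on these. A flat apron bearing the lever juts out to x = -106 mm.
- pointer (a point): Tip of the black pointer on the carriage's far (+x) side, 30 mm above the bench, 92 mm in +x of the tray centre.
- mark_red: Painted red line, 22 mm long (across the rail) and 6 mm wide, on the far edge of the base plate, 104 mm in +x of the rail's middle, 60 to 120 mm to one side of the start. Origin on the centre of the line; axes as the station. Target for the pointer: same position along the station's y.
- mark_blue: The same line in blue, on the other side of the start: a wrong mark.
- lever (a joint): Clamp lever, turning about a vertical axis on the carriage's apron. 0 rad: fully shut (clamped), the lever points along the station's +y; it grows as the lever swings towards the station's -x (anticlockwise from above), to the stop at 1.0 rad: fully open. Starts at 0 to 0.12. Takes about 3 N at the knob; stays where it is left.
- lever_pivot (a point): On the lever's axis, on top of its hub (28 mm in diameter), 65 mm above the bench, 89 mm in -x of the tray centre.
- knob (a point): Top centre of the red upright knob at the lever's end: cylinder 24 mm in diameter, spanning 46 to 104 mm above the bench, 85 mm from the pivot axis. The flat arm below it lies 50 to 58 mm above the bench.
- brick: Loose cream firebrick, 160 g, 30 (x) x 100 (y) x 60 (z) mm, standing on a long edge in the near half of the tray. Origin: centre of the edge it stands on; z up at the start. Its -x face, towards the robot at the start, has a dark hollow of 66 x 30 mm, 10 mm deep, in its middle; finally that face looks up (the brick's x axis points down).
- brick_center (a point): Centre of the brick.
- mug: White ceramic mug, 80 mm in diameter, 92 mm high, handle to its +y, origin under its centre. Leave it.
- jar: White jar with a blue cap, 66 mm in diameter, 85 mm high, origin under its centre. Leave it.
- can: Brass-coloured can, 66 mm in diameter, 105 mm high, origin under its centre. Leave it.
- torch: Green hand torch standing on a fixed wooden foot of 80 x 120 mm, 204 mm high, beyond the rail's +y end; origin under the foot's centre; its nozzle points to its -x, reaching 50 mm from the origin, at 195 mm height. Do not touch it.
There are look-alikes about, which are no part of the job. Leave any purple or yellow look-alike of the brick alone.

How it is judged (in metres and radians):
On the way, in this order (a step that is already met when the one before it is completed fails the run):
1. the lever is swung open (beyond 0.85 rad) (value of joint lever above 0.85 rad), for 0.1 s.
2. with the lever open, the pointer stands within 5 mm of the red mark along the rail, the brick still standing (y of pointer in the frame of mark_red between -0.005 and 0.005 m and value of joint lever above 0.7 rad and angle between brick's own z axis and vertical below 0.3 rad), for 0.2 s.
3. the lever is shut again (below 0.15 rad), the brick still standing (value of joint lever below 0.15 rad and angle between brick's own z axis and vertical below 0.3 rad), for 0.1 s.
4. the brick lies on its back, hollow up (angle between brick's own x axis and vertical above 3 rad), for 0.2 s.
At the end, for the whole second after the job is handed in: Pointer within 5 mm of the red mark along the rail; lever shut (below 0.15 rad); brick at rest, flat on the tray floor inside the tray, hollowed face up (within 0.14 rad) (y of pointer in the frame of mark_red between -0.005 and 0.005 m and value of joint lever below 0.15 rad and angle between brick's own x axis and vertical above 3 rad and height (world z) of brick_center between 0.05 and 0.06 m and horizontal distance between brick_center and tray below 0.06 m and linear speed of brick below 0.02 m/s); the robot touches nothing.
It fails at once if mug, jar or can moved by more than 15 mm (distance of any of mug, jar, can from where it was at the start of the episode above 0.015 m).
It fails at once if torch struck (over 3 N) (contact force between any of the arm, the fingers and torch above 3 N).
It also fails if it takes over 67 s, if anything falls off the work surface, if the arm or the gripper's body presses on something with over 40 N, if the wrist force passes 120 N, or if a joint passes its speed limit or range.

## Working session

There is one attempt and no reset: what is moved stays moved. The work goes in short steps, Python scripts to look and compute and a shell command to move; the robot and the scene stay as the last step left them, time stands still between calls to the robot, and variables do not carry over. Pictures are saved under pics/ and viewed, at most 10 in all, crops included, and the job is handed in when it is done.

```bash
mkdir -p pics
cat > h.py <<'E'
import numpy as np, cv2
from bench import r
def snap(n,f=None):
    p=r.snapshot(n)
    if f: cv2.imwrite('pics/'+f,cv2.resize(p['pixels'][:,:,::-1],None,fx=1.5,fy=1.5))
    return p
def world(p):
    K=p['K'];Z=p['range_z'].astype(float)
    v,u=np.mgrid[:384,:512]
    c=np.stack([(u-K[0,2])/K[0,0]*Z,(v-K[1,2])/K[1,1]*Z,Z],-1)
    R=cv2.Rodrigues(np.array(p['rvec'],float))[0]
    W=(c-np.array(p['tvec'],float).ravel())@R
    W[Z==0]=np.nan
    return W
E
python3 - <<'E'
from h import *
s=r.sense();print({k:np.round(v,2) for k,v in s.items()})
for n in('scene','top'):
    p=snap(n,n+'1.png');W=world(p)
    for t in('station','carriage','pointer','mark_red','mark_blue','lever','knob','lever_pivot','brick','mug','jar','can','torch'):
        for o in r.outline_of(p,t)[:3]:
            if o['score']<.3: continue
            w=W[o['region']];w=w[~np.isnan(w[:,0])]
            if len(w):print(n,t,round(o['score'],2),np.round(o['bbox']),'med',np.round(np.median(w,0)),'min',np.round(np.percentile(w,3,0)),'max',np.round(np.percentile(w,97,0)))
E
```

```text
{'time': np.float64(0.0), 'joint_pos': array([66.15,  7.52, 85.33,  0.  , 87.26, -4.89]), 'qd': array([ 0.12, -0.13,  0.09, -0.  ,  0.  , -0.08]), 'joint_efforts': array([ 0.000e+00, -5.694e+01, -5.005e+01, -0.000e+00,  2.000e-02,
        0.000e+00]), 'tool_pos': array([194.62, 566.99, 230.23]), 'tcp_rot': array([-1.7989e+02, -1.0000e-02,  1.6105e+02]), 'ft_force': array([ 0.23, -0.03,  0.4 ]), 'wrist_torque': array([ 0.01,  0.04, -0.03]), 'grip_force': np.float64(0.0), 'finger_gap': np.float64(85.21)}
scene station 0.89 [162. 157. 388. 300.] med [660.   6.  13.] min [ 544. -196.    3.] max [744. 277.  66.]
scene carriage 0.94 [234. 152. 315. 247.] med [648.  47.  41.] min [536. -23.  37.] max [706. 128.  87.]
scene pointer 0.94 [233. 154. 315. 247.] med [649.  47.  41.] min [534. -23.  37.] max [706. 126.  81.]
scene lever 0.9 [252. 154. 294. 185.] med [543. 120.  65.] min [532.  36.  55.] max [550. 137. 104.]
scene knob 0.63 [255. 152. 294. 181.] med [543. 121.  67.] min [532.  38.  56.] max [550. 137. 104.]
scene lever_pivot 0.54 [254. 154. 294. 184.] med [543. 117.  64.] min [530
[... 1697 characters left out ...]
9 [247.  96. 278. 130.] med [832.  36.  57.] min [794.  -4.  -0.] max [877.  76.  63.]
top brick 0.8 [235. 184. 276. 198.] med [588.  44.  99.] min [579.  -3.  44.] max [608.  91. 103.]
top brick 0.78 [276. 240. 312. 263.] med [442. -67.  59.] min [ 416. -111.    0.] max [468. -22.  63.]
top mug 0.68 [108. 214. 148. 264.] med [463. 378.  38.] min [401. 334.   1.] max [501. 409.  93.]
top jar 0.66 [350. 162. 376. 195.] med [ 640. -249.   82.] min [ 616. -285.   -1.] max [ 692. -224.   88.]
top can 0.83 [343. 219. 369. 247.] med [ 490. -225.  103.] min [ 464. -259.   15.] max [ 521. -202.  108.]
top torch 0.96 [116. 143. 164. 188.] med [646. 362.  17.] min [605. 310.   6.] max [681. 419. 202.]
```

Run:
```python
from h import *
p=snap('top');W=world(p);px=p['pixels'].astype(int)
cv2.imwrite('pics/top_crop.png',cv2.resize(p['pixels'][130:280,100:390,::-1],None,fx=2.7,fy=2.7,interpolation=cv2.INTER_CUBIC))
R,G,B=px[...,0],px[...,1],px[...,2]
hsv=cv2.cvtColor(p['pixels'],cv2.COLOR_RGB2HSV)
for nm,m in(('red',((hsv[...,0]<8)|(hsv[...,0]>172))&(hsv[...,1]>140)&(hsv[...,2]>70)),('blue',(abs(hsv[...,0].astype(int)-110)<12)&(hsv[...,1]>130)&(hsv[...,2]>60))):
    n,l,st,c=cv2.connectedComponentsWithStats(m.astype(np.uint8))
    for i in range(1,n):
        if st[i,4]>5:
            w=W[l==i];print(nm,st[i],np.round(c[i],1),np.round(np.nanmean(w,0),1),np.round(np.nanmin(w,0)),np.round(np.nanmax(w,0)))
# brick top face
m=(abs(W[...,2]-101)<5)&(abs(W[...,0]-593)<30)&(abs(W[...,1]-44)<70)
w=W[m][:,:2].astype(np.float32);print('bricktop',cv2.minAreaRect(w))
# tray end plates tops z~79
m=(abs(W[...,2]-79)<4)&(abs(W[...,0]-620)<90)&(abs(W[...,1]-45)<100)
n,l,st,c=cv2.connectedComponentsWithStats(m.astype(np.uint8))
for i in range(1,n):
    if st[i,4]>8: print('plate',st[i],cv2.minAreaRect(W[l==i][:,:2].astype(np.float32)))
m=(abs(W[...,2]-12)<3)&(W[...,0]>500)&(W[...,0]<780)&(W[...,1]>-230)&(W[...,1]<300)
n,l,st,c=cv2.connectedComponentsWithStats(m.astype(np.uint8))
print('base',cv2.minAreaRect(W[m][:,:2].astype(np.float32)))
```

```text
red [220 145   2   6  11] [220.5 147.7] [731.2 147.   13.9] [724. 145.  10.] [741. 149.  18.]
red [217 206   9  10  68] [221.  210.4] [530.9 127.5  98. ] [523. 117.  65.] [542. 138. 108.]
blue [355 166  21  20 325] [365.3 175.8] [ 645.1 -253.2   84.5] [ 619. -280.   73.] [ 673. -226.   91.]
blue [ 59 315  11   9  85] [ 64.3 319. ] [241.1 502.8  83.8] [231. 490.  79.] [251. 516.  90.]
bricktop ((594.4010009765625, 43.952022552490234), (31.092370986938477, 99.98368072509766), 0.8467711210250854)
plate [232 159   3  15  27] ((658.6820068359375, 104.96368408203125), (4.949779510498047, 39.92513656616211), 88.6564712524414)
plate [278 162   4  36  64] ((626.7778930664062, -23.186508178710938), (4.9984130859375, 98.48424530029297), 88.57920837402344)
plate [230 175   3  20  38] ((606.9868774414062, 106.06202697753906), (5.068240642547607, 53.10198974609375), 88.47237396240234)
base ((626.7837524414062, 31.689620971679688), (519.7571411132812, 237.66064453125), 88.12265014648438)
```

View pics/top_crop.png

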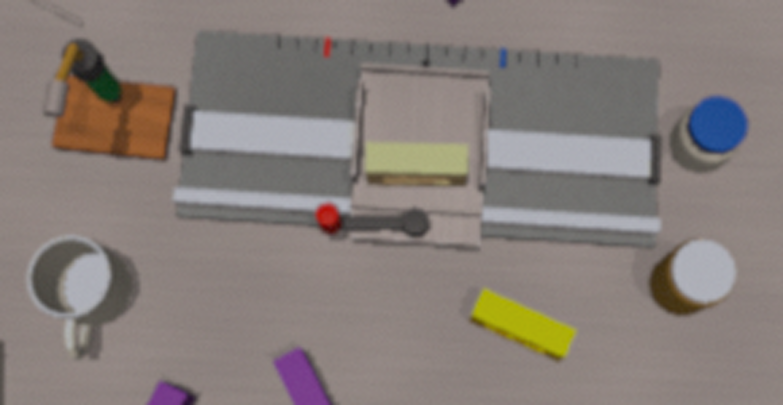

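View pics/scene1.png

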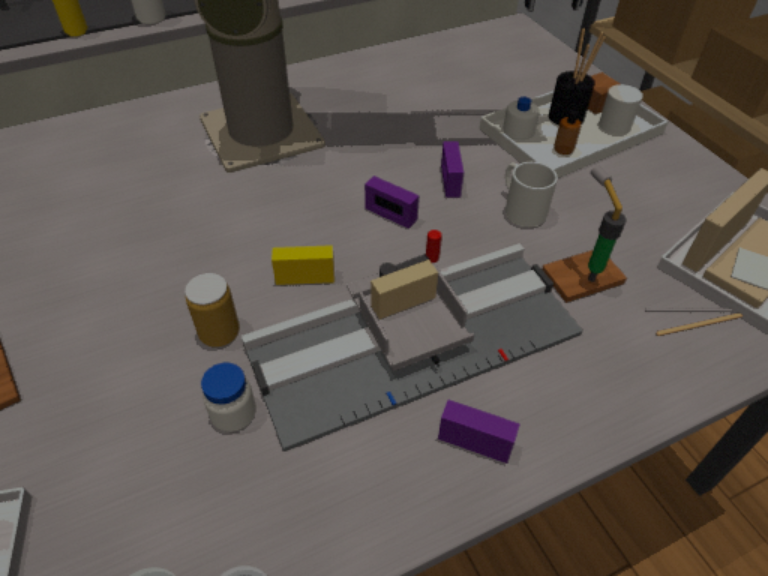

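The top crop shows the station with the red mark at about (327,47) and the blue at (503,58). The lever's red knob is at (327,217), the hub at (414,222) and the cream brick in the tray at (415,160). The look-alikes are yellow at (523,322) and purple at (300,380) and (170,395), with one more purple brick beyond the rail. Only the cream brick in the tray fits the description. The scene picture agrees, with the cream brick at (404,292).

```bash
cat >> h.py <<'E'
YAW=np.deg2rad(-1.4)
from scipy.spatial.transform import Rotation as Ro
def rows(tg,start=None):
    """tg: list of (x,y,z,yaw[,tilt]) mm/deg -> rows from measured or given start"""
    s=r.sense()
    p0,e0=(s['tool_pos'],s['tcp_rot']) if start is None else start
    R0=Ro.from_euler('xyz',e0,degrees=True)
    for t in tg:
        e=[180,0,t[3]] if len(t)==4 else t[3:]
        R1=Ro.from_euler('xyz',e,degrees=True)
        d=R0.inv().apply(np.array(t[:3])-p0)/1000
        print(list(np.round(d,4)),list(np.round((R0.inv()*R1).as_rotvec(),3)))
E
python3 - <<'E'
from h import *
for n in('scene','top'):
    p=snap(n);W=world(p);hsv=cv2.cvtColor(p['pixels'],cv2.COLOR_RGB2HSV)
    red=((hsv[...,0]<8)|(hsv[...,0]>172))&(hsv[...,1]>140)&(hsv[...,2]>70)&(W[...,0]>500)&(W[...,0]<560)&(W[...,1]>100)&(W[...,1]<150)
    m=red&(W[...,2]>100);w=W[m];print(n,'knobtop',m.sum(),np.round(w.mean(0),1),np.round((w.min(0)+w.max(0))/2,1))
    K=p['K'];
    m=(abs(W[...,2]-65)<2.5)&(np.hypot(W[...,0]-539,W[...,1]-43)<25);w=W[m];print('hub',m.sum(),np.round(w.mean(0),1),np.round((w.min(0)+w.max(0))/2,1))
    for nm,h in(('red',((hsv[...,0]<8)|(hsv[...,0]>172))),('blue',abs(hsv[...,0].astype(int)-110)<12)):
        m=h&(hsv[...,1]>120)&(W[...,0]>700)&(W[...,0]<760)&(abs(W[...,2]-12)<8);
        if m.any(): print(nm,m.sum(),np.round(W[m].mean(0),1))
E
python3 -c "
from h import *
rows([(537,127,190,91.5)],([194.858,567.482,231.292],[180,0,161.05]))"
```

```text
scene knobtop 49 [538.8 129.5 102.4] [538.4 130.1 102.8]
hub 61 [541.   45.4  64.3] [541.   45.8  64.8]
red 25 [736.3 147.9  13.3]
blue 26 [733.2 -40.9  13. ]
top knobtop 49 [532.8 128.3 103.7] [532.7 127.5 103.8]
hub 65 [539.   43.   64.9] [538.2  43.1  65.1]
red 16 [733.4 146.4  13.8]
blue 8 [727.4 -42.3  13.7]
[np.float64(-0.4666), np.float64(-0.3055), np.float64(0.0413)] [np.float64(0.0), np.float64(-0.0), np.float64(1.214)]
```

```bash
python3 -m jog '[-0.4666,-0.3055,0.0413,0,0,1.214,-0.4666,-0.3055,0.0413,0,0,1.214,-0.4666,-0.3055,0.0413,0,0,1.214,-0.4666,-0.3055,0.0413,0,0,1.214,-0.4666,-0.3055,0.0413,0,0,1.214,-0.4666,-0.3055,0.0413,0,0,1.214,-0.4666,-0.3055,0.0413,0,0,1.214,-0.4666,-0.3055,0.0413,0,0,1.214]' 0.1; python3 -c "
from h import *
rows([(537,127,190,91.5)])"
```

```text
time: 2.55
tool_pos: [501.8, 171.9, 194.6]
tcp_rot: [179.9, -0.0, 91.4]
ft_force: [0.5, 0.4, -0.2]
finger_gap: 46.8
grip_force: 0.0
[np.float64(-0.0458), np.float64(0.0341), np.float64(0.0046)] [np.float64(0.001), np.float64(-0.0), np.float64(-0.002)]
```

```bash
python3 -m jog '[-0.043,0.034,0.005,0,0,0,-0.043,0.034,0.005,0,0,0,-0.043,0.034,0.005,0,0,0]'
python3 - <<'E'
from h import *
p=snap('wrist','w1.png');W=world(p);hsv=cv2.cvtColor(p['pixels'],cv2.COLOR_RGB2HSV)
red=((hsv[...,0]<8)|(hsv[...,0]>172))&(hsv[...,1]>140)&(hsv[...,2]>70)&(W[...,2]>98)&(W[...,2]<110)
w=W[red];print(red.sum(),w.mean(0),(w.min(0)+w.max(0))/2)
m=(abs(W[...,2]-65)<2.5)&(np.hypot(W[...,0]-539,W[...,1]-43)<25);w=W[m]
if m.any(): print('hub',m.sum(),(w.min(0)+w.max(0))/2)
rows([(537,129,72,91.5)])
E
```

```text
time: 2.92
tool_pos: [535.6, 131.6, 189.2]
tcp_rot: [-180.0, -0.0, 91.4]
ft_force: [-0.4, -0.2, 1.1]
finger_gap: 47.1
grip_force: 0.0
530 [536.09502301 131.15839743 102.90714219] [536.24961995 130.26844241 101.53963378]
hub 443 [539.95770701  45.13833201  64.35945819]
[np.float64(-0.0033), np.float64(0.0016), np.float64(0.1174)] [np.float64(-0.0), np.float64(-0.0), np.float64(0.0)]
```

View pics/w1.png

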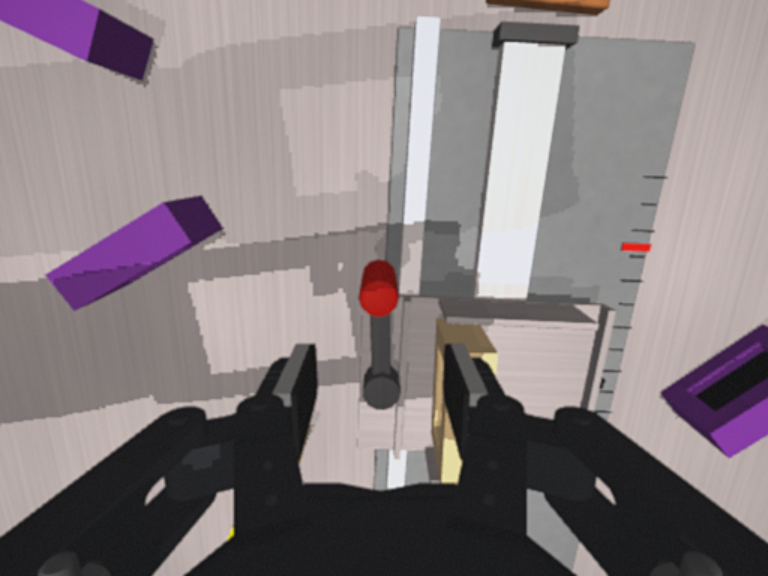

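The wrist view shows the red knob top at (379,300) on the mid-line between the fingers, with the hub at (381,388). I'll lower the fingers to straddle the knob.

```bash
python3 -m jog '[-0.0015,0.001,0.05,0,0,0,-0.0015,0.001,0.085,0,0,0,-0.0015,0.001,0.117,0,0,0,-0.0015,0.001,0.117,0,0,0,-0.0015,0.001,0.117,0,0,0]' -0.2
python3 - <<'E'
from h import *
s=r.sense()['tool_pos']
P=np.array([540,45.]);t=[]
for f in np.linspace(.17,1.02,7):
    q=P+85*np.array([-np.sin(f),np.cos(f)]);t.append((q[0],q[1],s[2],91.4+np.degrees(f-.045)))
rows(t)
E
```

```text
time: 3.6
tool_pos: [537.4, 131.1, 74.0]
tcp_rot: [179.9, -0.0, 91.6]
ft_force: [0.4, 0.1, 0.5]
finger_gap: 34.5
grip_force: 0.0
[np.float64(-0.002), np.float64(-0.0118), np.float64(-0.0)] [np.float64(0.002), np.float64(-0.0), np.float64(-0.122)]
[np.float64(-0.0045), np.float64(-0.0236), np.float64(-0.0)] [np.float64(0.002), np.float64(-0.0), np.float64(-0.264)]
[np.float64(-0.0087), np.float64(-0.0349), np.float64(-0.0001)] [np.float64(0.002), np.float64(0.0), np.float64(-0.405)]
[np.float64(-0.0144), np.float64(-0.0455), np.float64(-0.0001)] [np.float64(0.002), np.float64(0.0), np.float64(-0.547)]
[np.float64(-0.0216), np.float64(-0.0551), np.float64(-0.0001)] [np.float64(0.002), np.float64(0.0), np.float64(-0.689)]
[np.float64(-0.0301), np.float64(-0.0637), np.float64(-0.0001)] [np.float64(0.002), np.float64(0.0), np.float64(-0.83)]
[np.float64(-0.0397), np.float64(-0.0709), np.float64(-0.0001)] [np.float64(0.002), np.float64(0.001), np.float64(-0.972)]
```

```bash
python3 -m jog '[-0.002,-0.012,0,0,0,-0.12,-0.0045,-0.0236,0,0,0,-0.264,-0.0087,-0.035,0,0,0,-0.405,-0.0144,-0.0455,0,0,0,-0.547,-0.0216,-0.0551,0,0,0,-0.689,-0.0301,-0.0637,0,0,0,-0.83,-0.0397,-0.0709,0,0,0,-0.972,-0.0397,-0.0709,0,0,0,-0.972]'
python3 - <<'E'
from h import *
def lev(n):
    p=snap(n);W=world(p);hsv=cv2.cvtColor(p['pixels'],cv2.COLOR_RGB2HSV)
    red=((hsv[...,0]<8)|(hsv[...,0]>172))&(hsv[...,1]>140)&(hsv[...,2]>70)&(W[...,2]>98)&(W[...,2]<110)&(W[...,0]<580)
    w=W[red]
    if len(w):
        c=(w.min(0)+w.max(0))/2;print(n,len(w),c,np.arctan2(540-c[0],c[1]-45)+.024)
for n in('wrist','top','scene'):lev(n)
E
```

```text
time: 4.6
tool_pos: [468.4, 88.7, 74.7]
tcp_rot: [179.9, 0.2, 147.1]
ft_force: [-0.5, 0.2, -1.1]
finger_gap: 33.9
grip_force: 0.0
wrist 1786 [470.93559578  94.36496008 101.67969313] 0.9742281947512679
scene 46 [473.65017668  94.60134952 101.85408529] 0.9528501822251461
```

```bash
python3 -m jog '[0,0,-0.05,0,0,0,0,0,-0.1,0,0,0,0,0,-0.1,0,0,0]'; python3 -c "
from h import *
rows([(655,-23.9,150,178.6)])
rows([(655,-23.9,175,178.6)])"
```

```text
time: 5.12
tool_pos: [470.5, 89.0, 177.8]
tcp_rot: [179.7, 0.4, 147.1]
ft_force: [0.3, -0.3, 0.3]
finger_gap: 34.3
grip_force: 0.0
[np.float64(-0.216), np.float64(0.0053), np.float64(0.0294)] [np.float64(0.003), np.float64(0.009), np.float64(-0.55)]
[np.float64(-0.2162), np.float64(0.0055), np.float64(0.0044)] [np.float64(0.003), np.float64(0.009), np.float64(-0.55)]
```

```bash
python3 -m jog '[-0.216,0.0055,0.005,0.003,0.009,-0.55,-0.216,0.0055,0.005,0.003,0.009,-0.55,-0.216,0.0055,0.005,0.003,0.009,-0.55,-0.216,0.0055,0.005,0.003,0.009,-0.55,-0.216,0.0055,0.015,0.003,0.009,-0.55,-0.216,0.0055,0.025,0.003,0.009,-0.55,-0.216,0.0055,0.025,0.003,0.009,-0.55]' 0.2
python3 - <<'E'
from h import *
p=snap('top');W=world(p)
hsv=cv2.cvtColor(p['pixels'],cv2.COLOR_RGB2HSV)
m=(abs(W[...,2]-102)<5)&(abs(W[...,0]-594)<30)&(abs(W[...,1]-44)<90)
print('brick top',m.sum(),np.nanmean(W[m],0))
p=snap('wrist','w2.png');W=world(p)
m=(abs(W[...,2]-79)<3)&(W[...,0]>570)&(W[...,0]<690)&(abs(W[...,1]+24)<15)
if m.any(): print('plate',m.sum(),cv2.minAreaRect(W[m][:,:2].astype(np.float32)))
rows([(655,-23.9,56,178.6)])
E
```

```text
time: 6.0
tool_pos: [649.7, -22.9, 145.4]
tcp_rot: [-180.0, -0.7, 178.7]
ft_force: [0.3, 0.0, 0.6]
finger_gap: 51.5
grip_force: 0.0
brick top 44 [595.77411783  81.32902537 100.06366898]
plate 752 ((627.1058959960938, -23.09465217590332), (4.417300701141357, 98.52598571777344), 88.7679443359375)
[np.float64(-0.0051), np.float64(-0.0007), np.float64(0.0913)] [np.float64(-0.0), np.float64(-0.01), np.float64(0.002)]
```

View pics/w2.png

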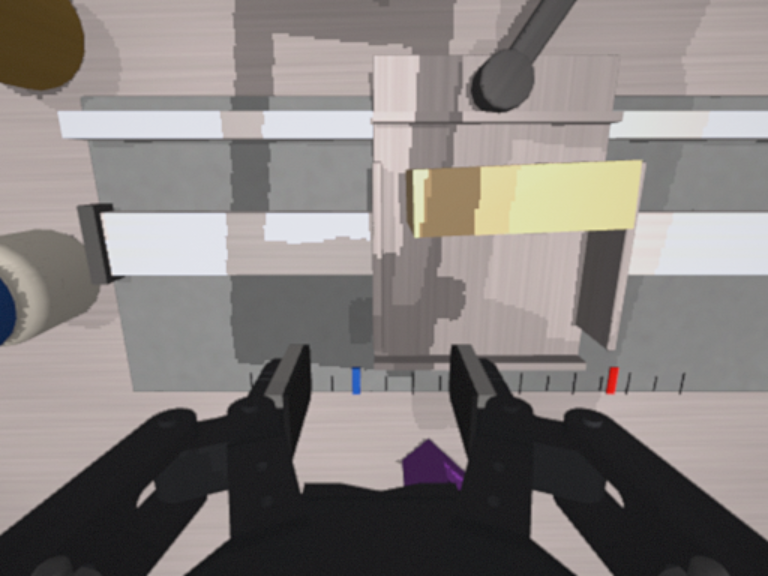

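The wrist view shows the tray with the brick standing at (525,200), the -y end plate at about x=375, and the red mark at (612,380) on the +y side. The lever is open at top right. I'll grip that end plate.

```bash
python3 -m jog '[-0.003,-0.0007,0.05,0,-0.01,0,-0.003,-0.0007,0.09,0,-0.01,0,-0.003,-0.0007,0.09,0,-0.01,0]' && python3 -m jog '[0,0,0,0,0,0,0,0,0,0,0,0,0,0,0,0,0,0,0,0,0,0,0,0,0,0,0,0,0,0]' -1 40;  python3 - <<'E'
from h import *
s=r.sense();x,y,z=s['tool_pos']
rows([(x+.0244*d,y+d,z,178.6) for d in (54,108)])
for n in ('scene','wrist'):
    p=snap(n);W=world(p);hsv=cv2.cvtColor(p['pixels'],cv2.COLOR_RGB2HSV)
    m=((hsv[...,0]<8)|(hsv[...,0]>172))&(hsv[...,1]>120)&(W[...,0]>700)&(W[...,0]<760)&(W[...,1]>100)
    if m.any(): print(n,m.sum(),W[m].mean(0),W[m].min(0),W[m].max(0))
    m=(hsv[...,2]<40)&(W[...,0]>700)&(W[...,0]<727)&(abs(W[...,2]-29)<5)
    if m.any(): print('ptr',m.sum(),W[m].mean(0))
E
```

```text
time: 6.48
tool_pos: [650.2, -23.9, 53.8]
tcp_rot: [180.0, -0.4, 178.7]
ft_force: [-1.1, -0.2, 0.1]
finger_gap: 50.7
grip_force: 0.0
time: 7.1
tool_pos: [655.4, -24.7, 60.2]
tcp_rot: [-180.0, 0.3, 178.7]
ft_force: [-1.1, 1.1, 6.5]
finger_gap: 4.0
grip_force: 41.6
[np.float64(-0.0001), np.float64(0.054), np.float64(-0.0)] [np.float64(-0.001), np.float64(0.005), np.float64(0.002)]
[np.float64(-0.0002), np.float64(0.108), np.float64(-0.0001)] [np.float64(-0.001), np.float64(0.005), np.float64(0.002)]
scene 24 [735.83574787 148.07914321  12.91612901] [723.7229382  144.76821726  10.29245845] [746.85297714 151.89382943  15.63481162]
ptr 7 [713.36273651  39.286431    31.05040852]
wrist 210 [735.07687686 147.23011423  13.20584821] [723.67269697 143.54022674  -0.95380748] [758.51498746 162.0603297   15.5898868 ]
```

```bash
python3 -m jog '[0,0.012,0,0,0,0,0,0.027,0,0,0,0,0,0.042,0,0,0,0,0,0.057,0,0,0,0,0,0.072,0,0,0,0,0,0.087,0,0,0,0,0,0.1,0,0,0,0,0,0.1085,0,0,0,0]' && python3 -m jog '[0,0,0,0,0,0,0,0,0,0,0,0]'
cat > m.py <<'E'
from h import *
for n in ('scene','wrist','top'):
    p=snap(n);W=world(p);hsv=cv2.cvtColor(p['pixels'],cv2.COLOR_RGB2HSV)
    X=W[...,0]+0.0244*0;ys=W[...,1]*.9997-.0*W[...,0]
    ys=-0.0*W[...,0]+W[...,1]+0.0244*(W[...,0]-628.4)-41.3
    m=((hsv[...,0]<8)|(hsv[...,0]>172))&(hsv[...,1]>120)&(W[...,0]>720)&(W[...,0]<750)&(W[...,1]>130)&(W[...,1]<165)
    if m.any(): print(n,m.sum(),'mark ys',ys[m].mean())
    m=(hsv[...,2]<40)&(W[...,0]>705)&(W[...,0]<727)&(abs(W[...,2]-30)<4)&(W[...,1]>100)&(W[...,1]<180)
    if m.any(): print('ptr',m.sum(),ys[m].mean(),W[m].mean(0))
    for lo,hi in((-40,150),(150,260)):
        m=(abs(W[...,2]-79)<2.5)&(W[...,0]>575)&(W[...,0]<685)&(W[...,1]>lo)&(W[...,1]<hi)
        if m.sum()>10: print('plate',m.sum(),np.median(ys[m]))
E
python3 m.py; python3 -c "
from h import *
p=snap('scene');cv2.imwrite('pics/s2.png',cv2.resize(p['pixels'][120:280,200:410,::-1],None,fx=3.6,fy=3.6,interpolation=cv2.INTER_CUBIC))"
```

```text
time: 8.2
tool_pos: [657.7, 82.8, 60.2]
tcp_rot: [-179.9, 0.2, 178.7]
ft_force: [-2.8, -7.0, 7.4]
finger_gap: 3.9
grip_force: 41.9
time: 8.45
tool_pos: [657.8, 84.0, 60.2]
tcp_rot: [-180.0, 0.3, 178.7]
ft_force: [-1.2, -0.3, 6.2]
finger_gap: 3.6
grip_force: 41.7
scene 25 mark ys 109.39087645479252
ptr 10 109.03971821614225 [716.90245579 148.18025829  32.69231675]
plate 45 43.96086268381299
plate 74 173.5739711952564
plate 2388 44.511460974942786
plate 599 171.68369570767823
plate 27 43.291114928813855
plate 56 171.3769279077705
```

View pics/s2.png

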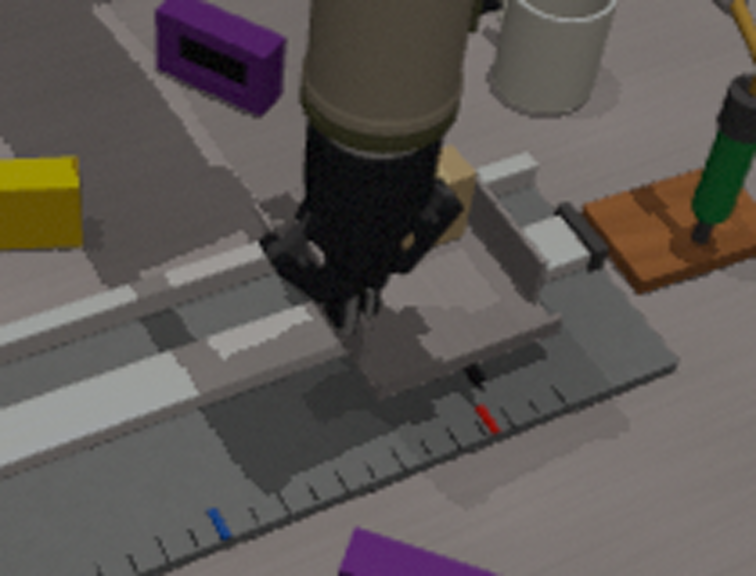

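The scene crop shows the pointer at (475,377) in line with the red mark at (487,418). I'll release, then go back to the knob.

```bash
python3 -m jog '[0,0,0,0,0,0,0,0,0,0,0,0,0,0,0,0,0,0,0,0,-0.055,0,0,0,0,0,-0.11,0,0,0,0,0,-0.11,0,0,0]' 0.2; python3 m.py
python3 - <<'E'
from h import *
p=snap('scene');W=world(p);hsv=cv2.cvtColor(p['pixels'],cv2.COLOR_RGB2HSV)
red=((hsv[...,0]<8)|(hsv[...,0]>172))&(hsv[...,1]>140)&(hsv[...,2]>70)&(W[...,2]>98)&(W[...,2]<110)&(W[...,0]<580)&(W[...,1]>150)
if red.any(): print('knob',red.sum(),(W[red].min(0)+W[red].max(0))/2)
rows([(473.5,203,170,143)])
E
```

```text
time: 9.4
tool_pos: [659.9, 84.0, 174.6]
tcp_rot: [180.0, 0.7, 178.7]
ft_force: [0.9, -0.5, 0.4]
finger_gap: 51.6
grip_force: 0.0
scene 25 mark ys 109.29395218640477
ptr 9 108.79474592973021 [717.17047783 147.92874627  32.43873026]
plate 102 46.40747870083785
plate 85 172.84127606221938
plate 697 44.88107547593623
plate 642 173.2633719903438
plate 36 42.71782903499263
[np.float64(0.1842), np.float64(0.1151), np.float64(-0.0042)] [np.float64(-0.001), np.float64(-0.002), np.float64(0.623)]
```

```bash
python3 -m jog '[0.184,0.115,-0.004,0,-0.005,0.623,0.184,0.115,-0.004,0,-0.005,0.623,0.184,0.115,-0.004,0,-0.005,0.623,0.184,0.115,-0.004,0,-0.005,0.623,0.184,0.115,-0.004,0,-0.005,0.623,0.184,0.115,-0.004,0,-0.005,0.623]' 0.1
python3 - <<'E'
from h import *
p=snap('wrist');W=world(p);hsv=cv2.cvtColor(p['pixels'],cv2.COLOR_RGB2HSV)
red=((hsv[...,0]<8)|(hsv[...,0]>172))&(hsv[...,1]>140)&(hsv[...,2]>70)&(W[...,2]>98)&(W[...,2]<110)&(W[...,0]<580)
print(red.sum()); c=(W[red].min(0)+W[red].max(0))/2;print('knob',c)
m=(abs(W[...,2]-65)<2.5)&(np.hypot(W[...,0]-542.6,W[...,1]-153.6)<25);w=W[m]
if m.any(): print('hub',m.sum(),(w.min(0)+w.max(0))/2)
rows([(c[0],c[1],73,143)])
E
```

```text
time: 10.35
tool_pos: [474.7, 202.5, 170.2]
tcp_rot: [180.0, 0.3, 143.1]
ft_force: [0.6, -0.1, -0.6]
finger_gap: 46.9
grip_force: 0.0
625
knob [471.98044748 201.40044252 101.71162248]
hub 500 [541.67262752 152.90362566  64.31126015]
[np.float64(0.0023), np.float64(-0.0027), np.float64(0.0973)] [np.float64(0.0), np.float64(0.005), np.float64(0.0)]
```

```bash
python3 -m jog '[0.002,-0.002,0.05,0,0,0,0.002,-0.002,0.085,0,0,0,0.002,-0.002,0.097,0,0,0,0.002,-0.002,0.097,0,0,0]' 0
python3 - <<'E'
from h import *
s=r.sense()['tool_pos']
P=np.array([542.2,153.3]);t=[]
for f in np.linspace(.8,-.07,7):
    q=P+85*np.array([-np.sin(f),np.cos(f)]);t.append((q[0],q[1],s[2],143+np.degrees(f-.95)))
rows(t)
E
```

```text
time: 10.9
tool_pos: [472.5, 201.8, 73.6]
tcp_rot: [180.0, 0.3, 143.0]
ft_force: [0.1, -0.7, 0.3]
finger_gap: 42.6
grip_force: 0.0
[np.float64(-0.0005), np.float64(0.0138), np.float64(0.0)] [np.float64(0.0), np.float64(0.005), np.float64(0.149)]
[np.float64(-0.0029), np.float64(0.0259), np.float64(0.0)] [np.float64(0.001), np.float64(0.004), np.float64(0.294)]
[np.float64(-0.0071), np.float64(0.0375), np.float64(0.0)] [np.float64(0.001), np.float64(0.004), np.float64(0.439)]
[np.float64(-0.0128), np.float64(0.0484), np.float64(0.0001)] [np.float64(0.001), np.float64(0.004), np.float64(0.584)]
[np.float64(-0.0201), np.float64(0.0583), np.float64(0.0001)] [np.float64(0.002), np.float64(0.004), np.float64(0.729)]
[np.float64(-0.0287), np.float64(0.0671), np.float64(0.0001)] [np.float64(0.002), np.float64(0.004), np.float64(0.874)]
[np.float64(-0.0385), np.float64(0.0746), np.float64(0.0002)] [np.float64(0.002), np.float64(0.004), np.float64(1.019)]
```

```bash
python3 -m jog '[0,0.0138,0,0,0,0.149,-0.0029,0.0259,0,0,0,0.294,-0.0071,0.0375,0,0,0,0.439,-0.0128,0.0484,0,0,0,0.584,-0.0201,0.0583,0,0,0,0.729,-0.0287,0.0671,0,0,0,0.874,-0.0385,0.0746,0,0,0,1.019,-0.0385,0.0746,0,0,0,1.019]' -0.2; python3 m.py
python3 - <<'E'
from h import *
for n in('wrist','scene'):
    p=snap(n);W=world(p);hsv=cv2.cvtColor(p['pixels'],cv2.COLOR_RGB2HSV)
    red=((hsv[...,0]<8)|(hsv[...,0]>172))&(hsv[...,1]>140)&(hsv[...,2]>70)&(W[...,2]>98)&(W[...,2]<110)&(W[...,0]<580)
    if red.any():
        c=(W[red].min(0)+W[red].max(0))/2;print(n,red.sum(),'knob',c,np.arctan2(542.2-c[0],c[1]-153.3)+.024)
E
```

```text
time: 11.9
tool_pos: [548.4, 239.7, 75.9]
tcp_rot: [179.7, 0.0, 84.5]
ft_force: [-5.6, 2.9, -0.5]
finger_gap: 34.3
grip_force: 3.0
scene 25 mark ys 109.55145761391111
ptr 6 112.82341983181107 [717.47687875 151.94994399  30.73977767]
plate 104 49.490486733800644
plate 81 176.10442579529962
wrist 32 mark ys 109.06998394983492
plate 1257 177.74394402077155
top 15 mark ys 107.65024923384819
plate 57 46.120742449429386
plate 46 174.3270761624567
wrist 1744 knob [544.05619296 240.87242477 101.62960395] 0.0028070838771530153
scene 29 knob [546.11558343 237.60152685 102.57373407] -0.02241400276463968
```

```bash
python3 -m jog '[0,-0.004,0,0,0,0,0,-0.004,0,0,0,0,0,-0.004,-0.06,0,0,0,0,-0.004,-0.11,0,0,0,0,-0.004,-0.11,0,0,0]' 0; python3 m.py; python3 -c "
from h import *
p=snap('scene');cv2.imwrite('pics/s3.png',cv2.resize(p['pixels'][150:270,230:390,::-1],None,fx=4.9,fy=4.9,interpolation=cv2.INTER_CUBIC))"
```

```text
time: 12.78
tool_pos: [547.2, 240.5, 191.5]
tcp_rot: [179.1, -0.2, 84.6]
ft_force: [0.2, -0.7, -0.0]
finger_gap: 42.6
grip_force: 0.0
scene 25 mark ys 109.36391970558743
ptr 7 112.97232618802096 [718.14803774 152.08247407  31.93095169]
plate 107 49.42569409872334
plate 87 176.51691562524235
wrist 65 mark ys 109.11454273567092
plate 38 49.159204751022386
plate 606 177.03225153429375
top 15 mark ys 107.59335782331046
plate 47 46.81383316664652
plate 57 175.12209666554605
```

View pics/s3.png

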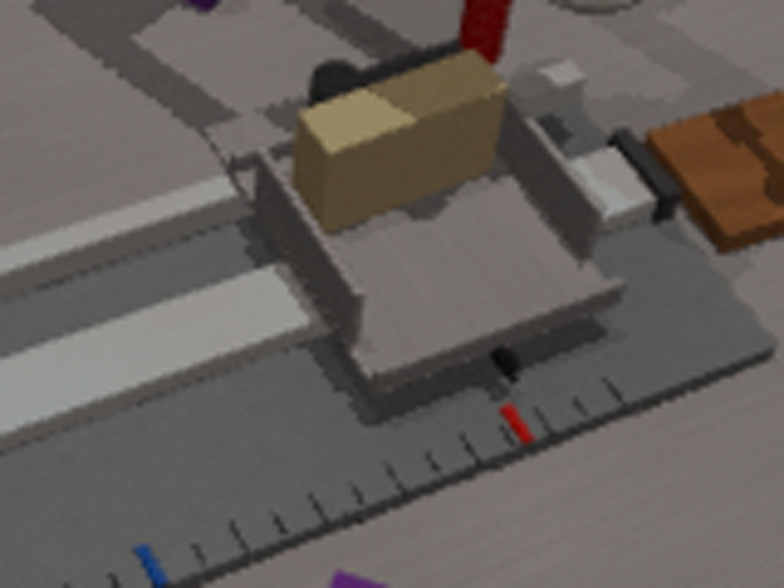

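The scene crop shows the brick still standing at (400,140), the lever shut, and the pointer at (505,360). It was dragged about 3.5 mm past the red mark, which is too close to the limit. I'll reopen the lever partly, nudge the carriage back, and shut it again slowly.

```bash
python3 -c "
from h import *
t=[(545,241,z,88.5) for z in(150,100,75)]
P=np.array([542.3,156.9])
for f in np.linspace(.08,.6,6):
    q=P+85*np.array([-np.sin(f),np.cos(f)]);t.append((q[0],q[1],75,90+np.degrees(f)))
rows(t)"
```

```text
[np.float64(0.0022), np.float64(0.0019), np.float64(0.0331)] [np.float64(0.004), np.float64(0.003), np.float64(-0.068)]
[np.float64(0.0023), np.float64(0.0017), np.float64(0.0831)] [np.float64(0.004), np.float64(0.003), np.float64(-0.068)]
[np.float64(0.0024), np.float64(0.0016), np.float64(0.1081)] [np.float64(0.004), np.float64(0.003), np.float64(-0.068)]
[np.float64(0.0021), np.float64(-0.0079), np.float64(0.1081)] [np.float64(0.003), np.float64(0.003), np.float64(-0.174)]
[np.float64(0.0001), np.float64(-0.0165), np.float64(0.108)] [np.float64(0.003), np.float64(0.003), np.float64(-0.278)]
[np.float64(-0.0027), np.float64(-0.0249), np.float64(0.108)] [np.float64(0.003), np.float64(0.003), np.float64(-0.382)]
[np.float64(-0.0064), np.float64(-0.0329), np.float64(0.108)] [np.float64(0.003), np.float64(0.003), np.float64(-0.486)]
[np.float64(-0.011), np.float64(-0.0405), np.float64(0.108)] [np.float64(0.003), np.float64(0.003), np.float64(-0.59)]
[np.float64(-0.0163), np.float64(-0.0476), np.float64(0.108)] [np.float64(0.003), np.float64(0.004), np.float64(-0.694)]
```

```bash
python3 -m jog '[0.0023,0.0018,0.06,0.004,0.003,-0.068,0.0023,0.0018,0.108,0.004,0.003,-0.068,0.0021,-0.0079,0.108,0.003,0.003,-0.174,0,-0.0165,0.108,0.003,0.003,-0.278,-0.0027,-0.0249,0.108,0.003,0.003,-0.382,-0.0064,-0.033,0.108,0.003,0.003,-0.486,-0.011,-0.0405,0.108,0.003,0.003,-0.59,-0.0163,-0.0476,0.108,0.003,0.003,-0.694]' -0.2 && python3 -m jog '[0,0,0,0,0,0,0,0,-0.05,0,0,0,0,0,-0.1,0,0,0,0,0,-0.1,0,0,0]' -0.1
cat > k.py <<'E'
from h import *
for n in('wrist','scene'):
    p=snap(n);W=world(p);hsv=cv2.cvtColor(p['pixels'],cv2.COLOR_RGB2HSV)
    red=((hsv[...,0]<8)|(hsv[...,0]>172))&(hsv[...,1]>140)&(hsv[...,2]>70)&(W[...,2]>98)&(W[...,2]<110)&(W[...,0]<580)
    if red.any(): print(n,red.sum(),'knob',(W[red].min(0)+W[red].max(0))/2)
    m=(abs(W[...,2]-65)<2.5)&(np.hypot(W[...,0]-542.6,W[...,1]-156)<25);w=W[m]
    if m.any(): print('hub',m.sum(),(w.min(0)+w.max(0))/2)
E
python3 m.py; python3 k.py; python3 -c "
from h import *
rows([(657.7,87.6,174,178.6)])"
```

```text
time: 13.98
tool_pos: [494.0, 227.3, 74.4]
tcp_rot: [-180.0, -0.0, 124.6]
ft_force: [2.4, 3.3, -2.5]
finger_gap: 33.9
grip_force: 1.8
time: 14.48
tool_pos: [497.9, 228.4, 180.9]
tcp_rot: [179.5, 0.2, 124.2]
ft_force: [-0.1, 0.1, 0.3]
finger_gap: 38.5
grip_force: 0.0
scene 25 mark ys 109.27069392444169
ptr 11 109.53160940552962 [716.72620808 148.67644993  32.44674447]
plate 106 47.837829962141846
plate 89 174.1738412400211
plate 35 74.55363151396286
plate 224 175.53154642365493
top 15 mark ys 107.50846375403225
plate 58 44.385817970657406
plate 55 172.0170236504169
wrist 591 knob [499.36201721 227.92982364 101.48965463]
hub 481 [542.20538421 153.96680295  64.46331849]
scene 46 knob [504.23561737 226.17570674 102.12446911]
hub 61 [543.89187381 153.74718148  64.80973721]
[np.float64(-0.2075), np.float64(0.0567), np.float64(-0.0001)] [np.float64(-0.002), np.float64(-0.001), np.float64(-0.947)]
```

```bash
python3 -c "
from h import *
rows([(499.5,233,130,88.6),(499.5,233,75,88.6)])
rows([(x,233,75,88.6) for x in(499.5,507,513,519,525,531,537,543,549)],([499.5,233,75],[180,0,88.6]))"
```

```text
[np.float64(0.0018), np.float64(0.0081), np.float64(0.044)] [np.float64(-0.002), np.float64(0.001), np.float64(0.624)]
[np.float64(0.0018), np.float64(0.0082), np.float64(0.099)] [np.float64(-0.002), np.float64(0.001), np.float64(0.624)]
[np.float64(0.0), np.float64(0.0), np.float64(0.0)] [np.float64(0.0), np.float64(0.0), np.float64(0.0)]
[np.float64(0.0002), np.float64(0.0075), np.float64(0.0)] [np.float64(0.0), np.float64(0.0), np.float64(0.0)]
[np.float64(0.0003), np.float64(0.0135), np.float64(0.0)] [np.float64(0.0), np.float64(0.0), np.float64(0.0)]
[np.float64(0.0005), np.float64(0.0195), np.float64(0.0)] [np.float64(0.0), np.float64(0.0), np.float64(0.0)]
[np.float64(0.0006), np.float64(0.0255), np.float64(0.0)] [np.float64(0.0), np.float64(0.0), np.float64(0.0)]
[np.float64(0.0008), np.float64(0.0315), np.float64(0.0)] [np.float64(0.0), np.float64(0.0), np.float64(0.0)]
[np.float64(0.0009), np.float64(0.0375), np.float64(0.0)] [np.float64(0.0), np.float64(0.0), np.float64(0.0)]
[np.float64(0.0011), np.float64(0.0435), np.float64(0.0)] [np.float64(0.0), np.float64(0.0), np.float64(0.0)]
[np.float64(0.0012), np.float64(0.0495), np.float64(0.0)] [np.float64(0.0), np.float64(0.0), np.float64(0.0)]
```

```bash
python3 -m jog '[0.002,0.008,0.03,0,0,0.18,0.002,0.008,0.044,0,0,0.36,0.002,0.008,0.044,0,0,0.54,0.002,0.008,0.044,0,0,0.624,0.002,0.008,0.07,0,0,0.624,0.002,0.008,0.099,0,0,0.624,0.002,0.008,0.099,0,0,0.624]' 0 && python3 -m jog '[0,0.006,0,0,0,0,0,0.013,0,0,0,0,0,0.019,0,0,0,0,0,0.025,0,0,0,0,0,0.031,0,0,0,0,0,0.037,0,0,0,0,0,0.043,0,0,0,0,0,0.049,0,0,0,0]' -0.2 && python3 -m jog '[0,0,0,0,0,0,0,-0.004,0,0,0,0,0,-0.004,-0.06,0,0,0,0,-0.004,-0.11,0,0,0,0,-0.004,-0.11,0,0,0]' -0.1; python3 m.py;python3 k.py
```

```text
time: 15.6
tool_pos: [497.4, 232.4, 73.1]
tcp_rot: [-179.7, 0.2, 88.6]
ft_force: [-0.1, -0.2, -0.1]
finger_gap: 42.4
grip_force: 0.0
time: 16.6
tool_pos: [548.9, 233.5, 78.2]
tcp_rot: [-180.0, -0.1, 88.6]
ft_force: [-26.0, 5.6, 8.2]
finger_gap: 34.0
grip_force: 13.5
time: 17.23
tool_pos: [549.3, 233.5, 194.6]
tcp_rot: [179.2, -0.2, 88.6]
ft_force: [0.9, -0.1, 0.0]
finger_gap: 38.7
grip_force: 0.0
scene 25 mark ys 109.44593654512329
ptr 8 112.71795757543973 [717.53431942 151.84308018  31.18529921]
plate 108 49.37868337326277
plate 90 175.51496315544043
wrist 64 mark ys 109.476829493054
plate 41 48.12771480431479
plate 577 176.7617444402631
top 15 mark ys 107.63629855397627
plate 50 45.83022281706422
plate 50 174.07477587201709
wrist 550 knob [544.27888891 240.91801067 101.73624002]
hub 457 [542.70567181 155.80593473  64.51196066]
scene 47 knob [547.70346946 239.08492555 102.09656132]
hub 63 [544.27821154 156.26779813  64.91843169]
```

```bash
python3 -c "
from h import *
t=[(545,240,z,88.6) for z in(135,75)]
P=np.array([542.4,156])
for f in np.linspace(.08,.62,6):
    q=P+85*np.array([-np.sin(f),np.cos(f)]);t.append((q[0],q[1],75,90+np.degrees(f)))
rows(t)"
```

```text
[np.float64(0.0079), np.float64(0.0003), np.float64(0.0506)] [np.float64(-0.001), np.float64(0.001), np.float64(0.0)]
[np.float64(0.008), np.float64(0.0003), np.float64(0.1106)] [np.float64(-0.001), np.float64(0.001), np.float64(0.0)]
[np.float64(0.0085), np.float64(-0.0091), np.float64(0.1106)] [np.float64(-0.001), np.float64(0.001), np.float64(-0.104)]
[np.float64(0.007), np.float64(-0.0182), np.float64(0.1106)] [np.float64(-0.001), np.float64(0.001), np.float64(-0.212)]
[np.float64(0.0046), np.float64(-0.027), np.float64(0.1106)] [np.float64(-0.001), np.float64(0.001), np.float64(-0.32)]
[np.float64(0.0013), np.float64(-0.0356), np.float64(0.1106)] [np.float64(-0.001), np.float64(0.001), np.float64(-0.428)]
[np.float64(-0.003), np.float64(-0.0437), np.float64(0.1106)] [np.float64(-0.001), np.float64(0.001), np.float64(-0.536)]
[np.float64(-0.0081), np.float64(-0.0513), np.float64(0.1107)] [np.float64(-0.001), np.float64(0.001), np.float64(-0.644)]
```

```bash
python3 -m jog '[0.008,0,0.055,0,0,0,0.008,0,0.11,0,0,0,0.0085,-0.0091,0.11,0,0,-0.104,0.007,-0.0182,0.11,0,0,-0.212,0.0046,-0.027,0.11,0,0,-0.32,0.0013,-0.0356,0.11,0,0,-0.428,-0.003,-0.0437,0.11,0,0,-0.536,-0.0081,-0.0513,0.11,0,0,-0.644]' -0.2 && python3 -m jog '[0,0,0,0,0,0,0,0,-0.05,0,0,0,0,0,-0.1,0,0,0,0,0,-0.1,0,0,0]' -0.1; python3 m.py; python3 k.py; python3 -c "
from h import *
rows([(657.7,84.6,174,178.6)])"
```

```text
time: 18.48
tool_pos: [493.2, 225.7, 75.7]
tcp_rot: [180.0, -0.0, 125.7]
ft_force: [2.3, 3.0, -1.1]
finger_gap: 34.4
grip_force: 1.9
time: 18.98
tool_pos: [497.0, 226.6, 182.1]
tcp_rot: [179.5, 0.2, 125.4]
ft_force: [0.9, -0.0, -1.0]
finger_gap: 38.4
grip_force: 0.0
scene 25 mark ys 109.22878111601898
ptr 7 109.7470862386051 [718.37262122 148.85175428  31.85489023]
plate 109 46.885292799649605
plate 87 173.71120708249418
plate 39 73.32888580764134
plate 222 174.98306041109237
top 14 mark ys 107.68103485697148
plate 58 43.83188982892596
plate 57 172.07405115917618
wrist 586 knob [498.31376593 226.58473721 101.60137539]
hub 472 [541.80066766 153.45985291  64.59483349]
scene 44 knob [502.96825352 225.07204592 102.71175589]
hub 63 [543.25438172 153.77015966  65.0007198 ]
[np.float64(-0.2102), np.float64(0.0526), np.float64(0.001)] [np.float64(-0.002), np.float64(-0.001), np.float64(-0.927)]
```

```bash
python3 -m jog '[-0.21,0.0526,0,0,0,-0.927,-0.21,0.0526,0,0,0,-0.927,-0.21,0.0526,0,0,0,-0.927,-0.21,0.0526,0,0,0,-0.927,-0.21,0.0526,0,0,0,-0.927,-0.21,0.0526,0,0,0,-0.927,-0.21,0.0526,0.01,0,0,-0.927,-0.21,0.0526,0.02,0,0,-0.927]' 0.2; python3 -c "
from h import *
snap('scene')
rows([(657.7,84.6,56,178.6)])"
```

```text
time: 20.23
tool_pos: [658.2, 85.8, 156.3]
tcp_rot: [180.0, 0.1, 178.5]
ft_force: [-0.0, -0.7, 1.4]
finger_gap: 50.9
grip_force: 0.0
[np.float64(-0.0005), np.float64(-0.0011), np.float64(0.0984)] [np.float64(-0.0), np.float64(-0.001), np.float64(-0.001)]
```

```bash
python3 -m jog '[0,-0.001,0.05,0,0,0,0,-0.001,0.097,0,0,0,0,-0.001,0.097,0,0,0]' && python3 -m jog '[0,0,0,0,0,0,0,0,0,0,0,0,0,0,0,0,0,0,0,0,0,0,0,0,0,0,0,0,0,0]' -1 40; python3 -c "
from h import *
x,y,z=r.sense()['tool_pos'];print(x,y)
rows([(x,82,z,178.6)])"; python3 m.py
```

```text
time: 20.65
tool_pos: [654.3, 84.3, 54.8]
tcp_rot: [-180.0, -0.5, 178.6]
ft_force: [0.0, -0.3, -0.3]
finger_gap: 51.3
grip_force: 0.0
time: 21.28
tool_pos: [660.9, 84.6, 63.6]
tcp_rot: [180.0, 0.4, 178.6]
ft_force: [-1.2, 0.9, 7.2]
finger_gap: 4.1
grip_force: 42.5
660.8721705725211 84.57067018582052
[np.float64(-0.0001), np.float64(-0.0026), np.float64(-0.0)] [np.float64(0.001), np.float64(0.006), np.float64(0.001)]
scene 25 mark ys 109.29931405302399
ptr 7 109.26206902373674 [717.85739772 148.37930852  32.0407115 ]
plate 39 44.586553962808125
plate 58 174.23185793542024
plate 2315 45.22173100879097
plate 779 172.39138306568242
plate 35 43.38986205275211
plate 52 172.50523551855176
```

Now I'll pull it back 2.6 mm to allow for the drag from shutting, then release and return to the knob.

```bash
python3 -m jog '[0,-0.0013,0,0,0,0,0,-0.0026,0,0,0,0,0,-0.0026,0,0,0,0,0,-0.0026,0,0,0,0]' && python3 -m jog '[0,0,0,0,0,0,0,0,0,0,0,0,0,0,0,0,0,0,0,0,-0.055,0,0,0,0,0,-0.115,0,0,0,0,0,-0.115,0,0,0]' 0.2; python3 m.py; python3 -c "
from h import *
rows([(498,231,170,88.6),(498,231,75,88.6)])"
```

```text
time: 21.92
tool_pos: [660.9, 83.1, 63.6]
tcp_rot: [179.9, 0.4, 178.7]
ft_force: [-0.2, 4.6, 5.8]
finger_gap: 3.6
grip_force: 42.4
time: 22.68
tool_pos: [662.8, 81.7, 183.3]
tcp_rot: [180.0, 0.8, 178.6]
ft_force: [1.2, 0.3, 1.2]
finger_gap: 51.0
grip_force: 0.0
scene 25 mark ys 109.37180779008621
ptr 8 107.37927166769856 [717.29135538 146.5103226   31.53283233]
plate 110 45.61140922768129
plate 90 171.89797153168757
wrist 22 mark ys 107.74791326723727
plate 596 43.762016625517326
plate 612 172.5123130270477
plate 29 42.393219834129454
[np.float64(0.1638), np.float64(0.1456), np.float64(0.0045)] [np.float64(0.0), np.float64(0.0), np.float64(1.571)]
[np.float64(0.1638), np.float64(0.1456), np.float64(0.0995)] [np.float64(0.0), np.float64(0.0), np.float64(1.571)]
```

```bash
python3 -m jog '[0.1638,0.1446,0.004,0,0,1.571,0.1638,0.1446,0.004,0,0,1.571,0.1638,0.1446,0.004,0,0,1.571,0.1638,0.1446,0.004,0,0,1.571,0.1638,0.1446,0.004,0,0,1.571,0.1638,0.1446,0.004,0,0,1.571,0.1638,0.1446,0.004,0,0,1.571,0.1638,0.1446,0.004,0,0,1.571]' 0 && python3 -m jog '[0,0,0,0,0,0,0,0,0,0,0,0]'; python3 k.py; python3 -c "
from h import *
rows([(498,231,170,88.6),(498,231,75,88.6)])"
```

```text
time: 23.82
tool_pos: [496.9, 229.6, 168.5]
tcp_rot: [-179.9, 0.1, 92.5]
ft_force: [-0.2, -0.4, -0.1]
finger_gap: 42.9
grip_force: 0.0
time: 24.08
tool_pos: [497.7, 229.9, 169.9]
tcp_rot: [-180.0, 0.0, 93.1]
ft_force: [0.5, -0.1, -0.2]
finger_gap: 42.8
grip_force: 0.0
wrist 618 knob [498.68876851 225.1934459  101.51160037]
hub 267 [537.65469403 151.68037961  64.40603794]
scene 46 knob [500.61631785 223.49029758 102.05009853]
hub 56 [544.29028599 151.21946344  64.95613564]
[np.float64(0.001), np.float64(-0.0), np.float64(0.0006)] [np.float64(0.001), np.float64(0.0), np.float64(0.077)]
[np.float64(0.001), np.float64(-0.0001), np.float64(0.0956)] [np.float64(0.001), np.float64(0.0), np.float64(0.077)]
```

```bash
python3 -m jog '[0,0,0.045,0,0,0.077,0,0,0.095,0,0,0.077,0,0,0.095,0,0,0.077]' 0 && python3 -m jog '[0,0.006,0,0,0,0,0,0.013,0,0,0,0,0,0.019,0,0,0,0,0,0.025,0,0,0,0,0,0.031,0,0,0,0,0,0.037,0,0,0,0,0,0.043,0,0,0,0,0,0.048,0,0,0,0]' -0.2 && python3 -m jog '[0,0,0,0,0,0,0,-0.004,0,0,0,0,0,-0.004,-0.06,0,0,0,0,-0.004,-0.11,0,0,0,0,-0.004,-0.11,0,0,0]' -0.1; python3 m.py;python3 k.py
```

```text
time: 24.55
tool_pos: [494.7, 228.8, 71.7]
tcp_rot: [-179.6, 0.2, 88.5]
ft_force: [0.0, 0.1, 0.7]
finger_gap: 42.8
grip_force: 0.0
time: 25.55
tool_pos: [547.8, 230.1, 79.1]
tcp_rot: [179.8, -0.1, 88.5]
ft_force: [-5.3, 3.4, -0.2]
finger_gap: 34.4
grip_force: 2.4
time: 26.18
tool_pos: [545.8, 230.0, 193.4]
tcp_rot: [179.3, -0.2, 88.4]
ft_force: [1.1, 0.5, 0.4]
finger_gap: 38.6
grip_force: 0.0
scene 25 mark ys 109.62289432544362
ptr 8 110.02099785768917 [716.57276646 149.16958236  32.49825159]
plate 113 47.281809859216224
plate 90 173.55978072485598
wrist 61 mark ys 108.48770660390144
plate 32 46.1762155958485
plate 603 174.4338198241673
top 14 mark ys 107.54607476589338
plate 57 43.79491986535953
plate 54 171.5784697298798
wrist 555 knob [543.93212922 238.66856649 101.67868174]
hub 458 [542.84442861 153.48359143  64.59057304]
scene 48 knob [547.0846136  236.95987676 102.02986052]
hub 54 [544.5083026  153.62456517  64.72621852]
```

Run:
```python
from h import *
p=snap('top');W=world(p)
m=(abs(W[...,2]-101)<4)&(abs(W[...,0]-597)<30)&(abs(W[...,1]-152)<70)
print('bricktop',m.sum(),cv2.minAreaRect(W[m][:,:2].astype(np.float32)))
rows([(556,152,185,178.6)])
```

```text
bricktop 374 ((596.9356079101562, 152.01202392578125), (30.50766372680664, 100.03570556640625), 1.2146787643432617)
[np.float64(-0.0762), np.float64(0.0167), np.float64(-0.0005)] [np.float64(-0.002), np.float64(-0.0), np.float64(-1.574)]
```

```bash
python3 -m jog '[-0.0762,0.0167,0,0,0,-1.574,-0.0762,0.0167,0,0,0,-1.574,-0.0762,0.0167,0,0,0,-1.574,-0.0762,0.0167,0,0,0,-1.574,-0.0762,0.0167,0,0,0,-1.574,-0.0762,0.0167,0,0,0,-1.574,-0.0762,0.0167,0,0,0,-1.574,-0.0762,0.0167,0,0,0,-1.574]' 0.2 && python3 -m jog '[0,0,0,0,0,0,0,0,0,0,0,0]'; python3 -c "
from h import *
rows([(556,152,82,178.6),(573,152,82,178.6)])"
```

```text
time: 27.48
tool_pos: [556.2, 152.2, 184.8]
tcp_rot: [-180.0, -0.0, 174.0]
ft_force: [0.1, 0.3, 0.3]
finger_gap: 51.5
grip_force: 0.0
time: 27.72
tool_pos: [556.6, 152.3, 185.6]
tcp_rot: [-180.0, 0.0, 173.4]
ft_force: [-0.7, 0.4, -0.5]
finger_gap: 51.1
grip_force: 0.0
[np.float64(0.0006), np.float64(-0.0003), np.float64(0.1036)] [np.float64(-0.0), np.float64(0.001), np.float64(-0.091)]
[np.float64(-0.0162), np.float64(0.0016), np.float64(0.1036)] [np.float64(-0.0), np.float64(0.001), np.float64(-0.091)]
```

```bash
python3 -m jog '[0,0,0.05,0,0,-0.091,0,0,0.1036,0,0,-0.091,0,0,0.1036,0,0,-0.091]' && python3 -m jog '[-0.008,0,0,0,0,0,-0.014,0,0,0,0,0,-0.018,0,0,0,0,0,-0.022,0,0,0,0,0,-0.025,0,0,0,0,0,-0.028,0,0,0,0,0,-0.028,0,0,0,0,0]'; python3 -c "
from h import *
p=snap('scene');cv2.imwrite('pics/s4.png',cv2.resize(p['pixels'][120:270,230:390,::-1],None,fx=4,fy=4,interpolation=cv2.INTER_CUBIC))"
```

```text
time: 28.1
tool_pos: [552.7, 151.5, 77.4]
tcp_rot: [-179.9, -0.5, 178.7]
ft_force: [-0.4, -0.3, -0.3]
finger_gap: 51.2
grip_force: 0.0
time: 28.98
tool_pos: [585.2, 151.7, 82.7]
tcp_rot: [180.0, 0.1, 178.9]
ft_force: [0.6, -0.5, 0.0]
finger_gap: 51.3
grip_force: 0.0
```

View pics/s4.png

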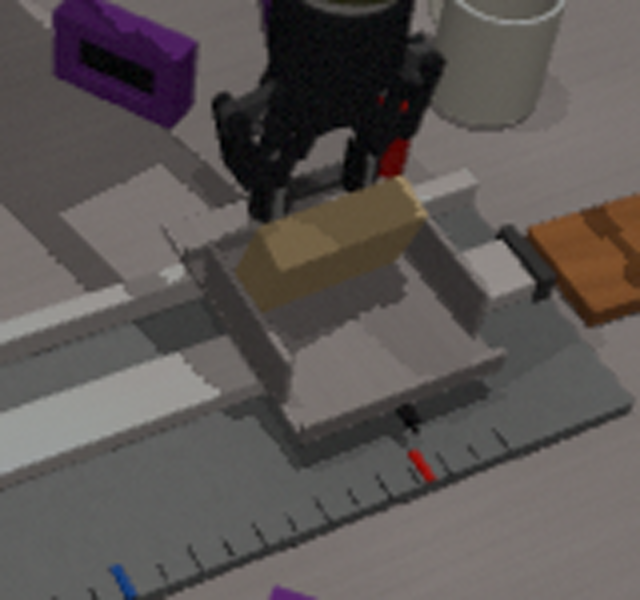

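The brick is tipping about its far bottom edge, at (330,240) in the crop, without sliding. I'll keep pushing.

```bash
python3 -m jog '[-0.006,0,0,0,0,0,-0.012,0,0,0,0,0,-0.018,0,0,0,0,0,-0.023,0,0,0,0,0,-0.023,0,0,0,0,0,-0.01,0,-0.03,0,0,0,0,0,-0.08,0,0,0,0.02,0,-0.12,0,0,0]' && python3 -m jog '[0.03,0,-0.04,0,0,0,0.06,0,-0.04,0,0,0,0.06,0,-0.04,0,0,0]'; python3 m.py; python3 k.py
python3 - <<'E'
from h import *
p=snap('scene');cv2.imwrite('pics/s5.png',cv2.resize(p['pixels'][120:270,230:390,::-1],None,fx=4,fy=4,interpolation=cv2.INTER_CUBIC))
for n in('scene','top'):
    W=world(snap(n));m=(abs(W[...,2]-70)<4)&(W[...,0]>585)&(W[...,0]<695)&(W[...,1]>92)&(W[...,1]<208)
    if m.sum()>5: print('brick top',m.sum(),cv2.minAreaRect(W[m][:,:2].astype(np.float32)),np.median(W[m][:,2]))
E
```

```text
time: 30.02
tool_pos: [565.0, 152.1, 204.6]
tcp_rot: [180.0, 0.2, 178.8]
ft_force: [0.4, 0.7, 0.9]
finger_gap: 50.9
grip_force: 0.0
time: 30.4
tool_pos: [503.9, 153.6, 243.4]
tcp_rot: [180.0, 0.2, 178.9]
ft_force: [0.5, 0.0, -1.0]
finger_gap: 51.1
grip_force: 0.0
scene 25 mark ys 109.27967190039477
ptr 8 110.14412374418905 [717.75851395 149.263776    31.4904426 ]
plate 75 45.70410907194541
plate 75 174.589657573777
wrist 13 mark ys 108.91250438475734
plate 89 46.382517433057416
plate 112 173.9799947456063
plate 53 43.22826453245199
wrist 335 knob [542.9237085  236.93055025 101.48870968]
hub 368 [541.13187527 153.30835668  64.59406957]
scene 50 knob [548.00894    237.22547835 101.51757728]
hub 61 [543.55933337 153.37412523  64.57132847]
brick top 606 ((644.96142578125, 155.69705200195312), (102.65596008300781, 62.475921630859375), 89.83699798583984) 69.22279920558367
brick top 138 ((642.80615234375, 114.27311706542969), (59.626686096191406, 22.040618896484375), 3.7040419578552246) 69.39407607629684
```

View pics/s5.png

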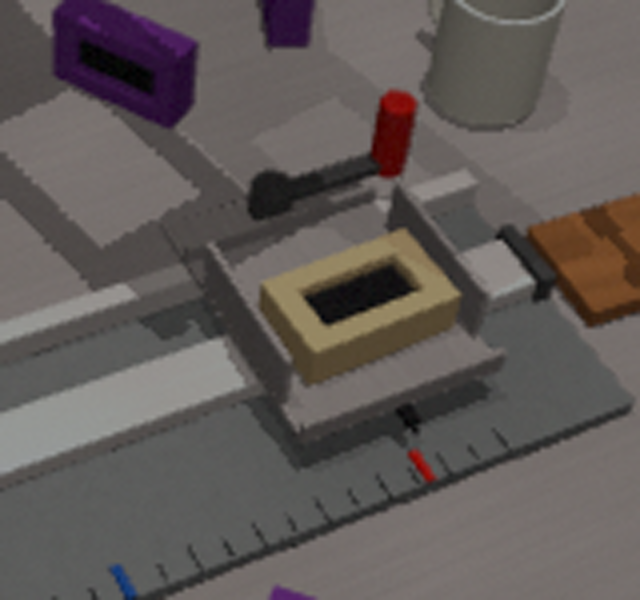

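The brick lies flat in the tray at (360,305) with its hollow up. The pointer is at the red mark and the lever is shut.

```bash
python3 -c "
from bench import r
print(r.hand_in())"
```

```text
the job is handed in; nothing more can be done
None
```

I handed the job in at about 31 s. The last pictures show the pointer within about 1 mm of the red mark, the lever shut, and the brick flat in the tray with its hollow up. The first shutting dragged the carriage about 3.5 mm past the mark, so I reopened the lever, corrected the position and shut it again. No verdict came back.

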